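# Blank off a vacuum port with a bayonet plug and hold it locked

### The job

Close the open vacuum port on the machine bed with the blue bayonet plug: lift the plug out of its stand, put its cross pin through the port's slot, push it in until the flange is flush on the plate, and then twist it a quarter turn clockwise (seen from above), until the wing points to the green marks. The port springs back until the vacuum has built up, so finish while still gripping the plug, holding it pushed flush and turned; leave the stop pin, the collet nut and the setting block where they are.

Things in the scene. Friction and masses are not known exactly. Their poses are not given: they have to be found in the camera images.
- plug_grip (a point): Blue bayonet plug, 64 mm tall, 0.12 kg, the same after a half turn. Point: centre of its wing grip, a flat upright bar 46 mm long (along its own x), 14 mm thick (y), 34 mm tall (17 mm above and below the point). Under the wing is a round flange, 54 mm diameter, 6 mm thick, its underside 23 mm below the point. Starts upright in the stand.
- plug: The same plug; origin at the centre of its stem's foot, 47 mm below the wing's centre. 16 mm stem under the flange (flange underside 24 mm up), with one steel cross pin, 8 mm thick, 38 mm from tip to tip, parallel to the wing (along x), its axis 8 mm above the foot.
- stand: Black fixed ring stand, 80 mm diameter at the foot, 64 mm at the top, 30 mm tall, 44 mm bore; the plug's flange lies on its top, pins hanging in the bore: it lifts straight out. Origin at the centre of its underside, on the worktop.
- port_mouth (a point): Vacuum port. Point: centre of its opening, on the top face of the grey top plate (8 mm thick, hollow beneath), 52 mm above the worktop. The opening is a 23 mm square hole crossed by a slot 12 mm wide and 43 mm long along the port's own x (yellow marks at the slot's ends). Green marks on the y sides: where the wing points when locked.
- port: The port's fixed aluminium block: foot 112 (x) x 96 mm, 80 x 80 mm above; origin at the centre of its underside. A brass hose barb, axis 26 mm up, sticks out of the +x side to 74 mm from the centre.
- port_plunger (a joint): spring plunger in the middle of the port, m: 0 as found, the plug's foot resting on it with the flange 13 mm above the plate and the pin still in the slot; 0.013 when the flange is flush on the plate and the pin clear below it, free to turn. Its push grows from 4 N to about 9 N. Let up while turned, the plug rises 4 mm
- port_catch (a joint): sprung catch below the plate, rad: 0 as found (in line with the slot), grows clockwise seen from above; stop at 1.66. The cross pin has about 0.13 rad of play in it. Its return torque grows from 0.06 to about 0.17 N m at a quarter turn; let go, it turns the plug back about half way
- stop_pin_mid (a point): bright stepped steel stop pin standing upright, 30 mm diameter, 63 mm tall; bystander. Point: its centre
- nut_mid (a point): black round collet nut lying flat, 53 mm diameter, 22 mm tall; bystander. Point: its centre
- gauge_mid (a point): steel setting block with three holes, 25 x 50 x 30 mm; bystander. Point: its centre
There are look-alikes about, which are no part of the job. There is more than one size of the plug; the job needs the largest.

How it is judged:
On the way, in this order (a step that is already met when the one before it is completed fails the run):
1. the plug is lifted clear of the stand by the gripper (height (world z) of plug_grip above 0.09 m and contact force between the fingers and plug above 0.5 N), for 0.1 s.
2. the plug is pushed flush into the port with its pin still in line with the slot (horizontal distance between plug_grip and port_mouth below 0.005 m and angle between plug_grip's own z axis and vertical below 0.1 rad and z of plug_grip in the frame of port_mouth below 0.025 m and angle between the x axis of plug_grip and the x axis of port_mouth, either way round below 0.3 rad and value of joint port_catch below 0.3 rad and value of joint port_plunger above 0.011 m), for 0.05 s.
At the end, for the whole second after the job is handed in: The plug is in the port, upright (within 0.1 rad) and centred within 5 mm, its flange within 2 mm of flush on the plate (plunger pressed more than 11 mm), its wing within 0.27 rad of square to the slot with the catch turned clockwise beyond 1.15 rad, and the fingers still grip it (more than 2 N) (horizontal distance between plug_grip and port_mouth below 0.005 m and angle between plug_grip's own z axis and vertical below 0.1 rad and z of plug_grip in the frame of port_mouth below 0.025 m and angle between the x axis of plug_grip and the x axis of port_mouth, either way round above 1.3 rad and value of joint port_catch above 1.15 rad and value of joint port_plunger above 0.011 m and contact force between the fingers and plug above 2 N and linear speed of plug below 0.02 m/s); the arm keeps its last pose, push and grip.
It fails at once if the stop pin is pushed away (more than 25 mm) or tipped (distance of stop_pin_mid from where it was at the start of the episode above 0.025 m).
It fails at once if the collet nut is pushed away (more than 25 mm) or tipped (distance of nut_mid from where it was at the start of the episode above 0.025 m).
It fails at once if the setting block is pushed away (more than 25 mm) or tipped (distance of gauge_mid from where it was at the start of the episode above 0.025 m).
It also fails if it takes over 35 s, if anything falls off the work surface, if the arm or the gripper's body presses on something with over 40 N, if the wrist force passes 120 N, or if a joint passes its speed limit or range.

### The arm

A 7-joint arm with a two-finger parallel gripper is mounted at the origin on a cart in front of the work surface, level with it; the furniture and walls round the work are solid. World frame = base frame: x ahead of the robot, y to its left, z up, the work surface at z = 0. Lengths are in m, angles in rad, forces in N, time in s.
With the tool pointing down it reaches from about 0.35 to 0.9 m from the base axis. Payload 8.1 kg.
Tool frame: the origin (TCP) lies midway between the tips of the shut fingers; the grasp point (between the pads) lies 19 mm behind it; z points along the fingers, y is the line along which they close (so a half turn about z gives the same grasp; the last joint's range is limited). The gripper opens to 92 mm and grips with 3 to 60 N. Pads are 19 mm wide; open, the fingers measure 130 mm over their backs; the gripper's body (75 mm by 190 mm) begins 47 mm behind the grasp point.
Start: joints at [-1.42, 0.434, 0.025, 1.573, -0.012, 1.134, -0.075], TCP at [0.157, 0.605, 0.227] pointing down, gripper open.
Joint ranges: [-2.62, 2.62], [-0.44, 2.09], [-1.27, 1.32], [0.08, 2.57], [-1.32, 4.46], [0.12, 2], [-2.74, 2.74]. Speed limits (rad/s): [2.22, 2.22, 3.01, 3.01, 3.14, 3.14, 3.14].

### API

Orientations are given as a rotation vector (axis times angle).
In Python, from cell import observe, get_image, camera_model, sign_off, recognise, silhouettes gives the robot as it stands.
- The arm moves only by the tool apply_moves, never from a script. Its argument "motion" is a list of rows, each an object of numbers: "x", "y", "z": the shift along the world's x, y, z in cm; "yaw": the turn about the world's z in degrees; "hand": the opening, from -1 (shut) to 1 (fully open), so that 0 is half open. In form: [{"x": .., "y": .., "z": .., "yaw": .., "hand": ..}, ...]. A call has 1 to 10 rows; each row is the pose to reach, as a shift and turn from the pose commanded when the call began; what a row does not reach only later rows make up. A row lasts 1/8 s, in which the tool goes at most 62.5 mm and 10.7 degrees, less where a joint would pass 70% of its speed; a pose out of reach is approached as far as the arm can. A call with a gripper value outside its range is refused whole. The fingers move at their own pace and stop on an object; "newtons" is the grip in N (left out, the last holds). Time passes only in rows, so rows that repeat a pose let the fingers close. It gives the time, the measured TCP pose, the force, the opening and the grip force at its end, in the units of the state.
- observe(): the state, without advancing time (a new reading comes with each control period).
- get_image(name): name is "scene" or "top"; returns the picture (480x640x3 uint8, blue, green, red); there is no depth.
- camera_model(name): a dict with "camera_matrix" (3x3 intrinsics, pixels), "T" (4x4, takes a point from camera to world coordinates). Camera axes: x right, y up, looking along -z (the intrinsics and any distortion apply to the point x, -y, -z); pixel columns grow to the right and rows downward; lengths in m; the calibration is good to about 2 mm. A picture is of the moment at which its call begins. camera_model takes no time and is no camera call.
- sign_off(): hands the job in; it is judged then, once.
Trained networks look in the newest picture that a camera, given by its name, has taken for a name from the list of things; names that differ only in an ending like _2 or _b are one class to them, and where a whole thing is asked for, a point or a joint stands for the part that bears it (a point fixed in the world has none). Each returns a list of dicts, best first, with "p" (0 to 1); they miss things now and then, are a little off and sometimes report something else, mostly with a low value. They report only what shows in the picture. A call takes as long as a camera call. They do not tell look-alikes from the thing itself.
- recognise(query, camera): "rect" ([left, top, right, bottom] in pixels, round what is visible of it).
- silhouettes(query, camera): "mask" (480x640 bool, what is visible of it) and "rect" ([left, top, right, bottom] in pixels, round what is visible of it).
The state is a dict: "clock": time; "joints": joint angles; "dq": joint speeds; "joint_efforts": joint torques, N m; "position": TCP position; "ee_rot": TCP orientation; "force": force on the tool from outside, world axes, zero at the start; "ft_torque": the same for the moment, N m; "width": opening from 0.0 (shut) to 1.0 (fully open); "gripper_force": force on a finger pad.
Only numpy, scipy, OpenCV 4.12 (cv2) and the standard library are available. Lean on these libraries where they do the work, as an engineer would, in place of code of your own. Each camera call takes 0.05 s, during which the arm holds its last target. There are 200 camera calls.

## Working session

There is one attempt and no reset: what is moved stays moved. The work goes in short steps, Python scripts to look and compute and a tool call to move; the robot and the scene stay as the last step left them, time stands still between calls to the robot, and variables do not carry over. Pictures are saved under pics/ and viewed, at most 10 in all, crops included, and the job is handed in when it is done.

Besides the shell and the picture viewer there is one more tool, called after "Request:" as a command line: name --argument value ..., lists and objects as JSON in quotes. apply_moves: Moves the arm, as the interface text tells. Its arguments: {"type":"object","properties":{"motion":{"type":"array","items":{"type":"object","properties":{"x":{"type":"number"},"y":{"type":"number"},"z":{"type":"number"},"yaw":{"type":"number"},"hand":{"type":"number"}}}},"newtons":{"type":"number"}},"required":["motion"]}

```bash
mkdir -p pics; python3 - <<'E'
from cell import *
import cv2,numpy as np
print(observe())
for c in ("scene","top"):
    im=get_image(c); cv2.imwrite(f"pics/{c}0.png",im)
    m=camera_model(c); print(c,m)
    for q in ("plug","stand","port","stop_pin_mid","nut_mid","gauge_mid"):
        for r in recognise(q,c): print(q,np.round(r["rect"]),round(r["p"],2))
E
```

```text
{'clock': 0.0, 'joints': array([-1.4195891 ,  0.43524892,  0.02497881,  1.57408782, -0.01159831,
        1.13400613, -0.07509413]), 'dq': array([-0.00142501,  0.00157793, -0.00153738,  0.0009816 ,  0.00021292,
        0.00099196,  0.00063982]), 'joint_efforts': array([ 5.10482664e-05, -6.67855310e+01,  9.85089093e-01, -3.14452636e+01,
       -6.04580040e-02,  4.28657373e-02,  1.82952131e-04]), 'position': array([0.15686283, 0.60446646, 0.22593252]), 'ee_rot': array([-3.97709934e-01, -3.11626188e+00,  2.52001932e-03]), 'force': array([ 0.0677596 , -0.5118189 , -0.22102975]), 'ft_torque': array([ 0.00791969, -0.0008358 , -0.05218595]), 'gripper_force': 0.0, 'width': 0.9986542504497528}
scene {'camera_matrix': array([[541.24586086,   0.        , 328.60098033],
       [  0.        , 541.24586086, 238.29627787],
       [  0.        ,   0.        ,   1.        ]]), 'T': array([[ 0.78099712,  0.47074086, -0.41042239,  0.17997886],
       [-0.62437864,  0.60321366, -0.49627069, -0.32622769],
       [ 0.0139575 ,  0.64384495,  0.76502867,  0.72152981],
       [ 0.        ,  0.        ,  0.   
[... 400 characters left out ...]
],
       [  0.        , 562.01231983, 239.50483151],
       [  0.        ,   0.        ,   1.        ]]), 'T': array([[ 0.02906368,  0.99750719, -0.0643017 ,  0.48227175],
       [-0.99887026,  0.03140254,  0.03566639,  0.10904818],
       [ 0.03759672,  0.06319246,  0.99729294,  0.89671881],
       [ 0.        ,  0.        ,  0.        ,  1.        ]])}
plug [362. 321. 381. 341.] 0.79
plug [342. 242. 363. 265.] 0.75
plug [401. 247. 430. 286.] 0.58
stand [387. 242. 436. 292.] 0.76
port [162. 196. 241. 284.] 0.75
port [224. 154. 244. 176.] 0.2
stop_pin_mid [226. 155. 244. 176.] 0.78
stop_pin_mid [167. 197. 241. 283.] 0.66
nut_mid [293. 142. 329. 176.] 0.7
gauge_mid [404. 149. 442. 179.] 0.98
```

View pics/scene0.png

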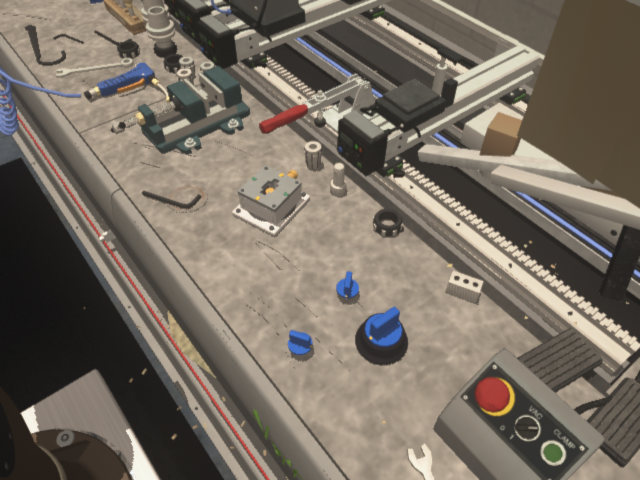

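View pics/top0.png

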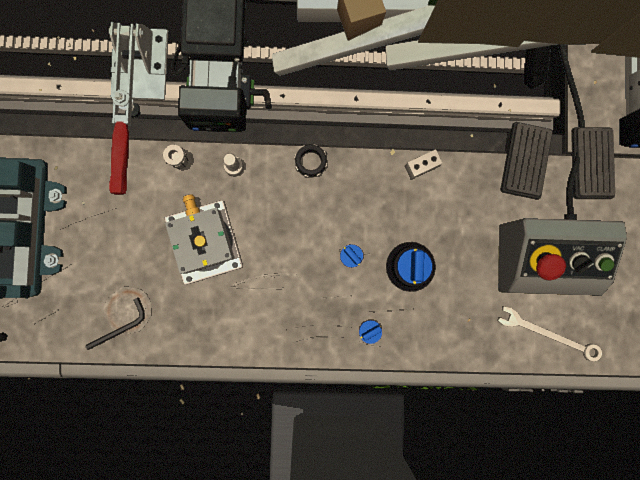

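The scene picture shows the big plug in the black stand at (383,335), with small plugs at (348,288) and (299,344). The port is at (270,197). In the top picture the candidates are:
- big plug in its stand at (414,266)
- small plug at (352,256)
- small plug at (370,331)

I choose the big one in the stand because it is the largest and sits in the ring. I'll check it in a close crop.

```bash
cat > h.py <<'E'
import numpy as np,cv2
from cell import *
def ray(c,uv):
    m=camera_model(c);K=m["camera_matrix"];T=m["T"]
    d=np.array([(uv[0]-K[0,2])/K[0,0],-(uv[1]-K[1,2])/K[1,1],-1.]);return T[:3,3],T[:3,:3]@d
def at(c,uv,z):
    o,d=ray(c,uv);return o+d*(z-o[2])/d[2]
def proj(c,P):
    m=camera_model(c);K=m["camera_matrix"];T=m["T"]
    p=T[:3,:3].T@(np.array(P)-T[:3,3]);return np.array([K[0,0]*p[0]/-p[2]+K[0,2],K[1,1]*-p[1]/-p[2]+K[1,2]])
def tri(c1,a,c2,b):
    o1,d1=ray(c1,a);o2,d2=ray(c2,b)
    s=np.linalg.lstsq(np.c_[d1,-d2],o2-o1,rcond=None)[0]
    p,q=o1+d1*s[0],o2+d2*s[1];return (p+q)/2,np.linalg.norm(p-q)
E
python3 - <<'E'
from h import *
t=cv2.imread("pics/top0.png");s=cv2.imread("pics/scene0.png")
def cr(im,x,y,w,h,k=5): return cv2.resize(im[y:y+h,x:x+w],(400,300),interpolation=cv2.INTER_CUBIC)
cv2.imwrite("pics/crop.png",np.vstack([np.hstack([cr(t,152,190,120,90),cr(t,370,230,80,60)]),np.hstack([cr(s,220,155,100,75),cr(s,340,300,80,60)])]))
# colour blobs
for n,im in(("top",t),("scene",s)):
    hsv=cv2.cvtColor(im,cv2.COLOR_BGR2HSV)
    for nm,lo,hi in(("yellow",(15,120,110),(32,255,255)),("green",(45,90,60),(90,255,255)),("blue",(100,130,60),(125,255,255))):
        _,_,st,ce=cv2.connectedComponentsWithStats(cv2.inRange(hsv,lo,hi))
        for a,b in zip(st[1:],ce[1:]):
            if a[4]>4 and 140<b[0]<440 and 140<b[1]<370: print(n,nm,a,b.round(1))
E
```

```text
top yellow [183 194  16  27 239] [190.  206.1]
top yellow [194 236  11  11  98] [199.1 240.6]
top yellow [414 249   3   2   6] [415.  249.5]
top yellow [202 260   5   6  26] [204.2 262.2]
top yellow [413 281   3   3   8] [414.1 281.9]
top green [218 231   5   5  16] [220.3 233.1]
top green [173 245   5   4  16] [175.3 246.7]
top blue [340 245  23  22 391] [351.3 255.5]
top blue [397 249  35  35 911] [414.4 265.9]
top blue [359 320  23  24 389] [370.2 331.5]
scene yellow [288 170   9   8  52] [292.3 173.7]
scene yellow [279 173   5   4  11] [280.9 174.6]
scene yellow [265 188   9   5  31] [268.7 189.7]
scene yellow [256 196   4   4  12] [257.3 197.8]
scene yellow [370 337   2   3   5] [370.4 337.8]
scene green [355 144   3   5  13] [356. 146.]
scene green [398 163   4   4  10] [399.8 164.8]
scene green [388 169   6   4  15] [390.3 170.6]
scene blue [337 272  22  25 305] [347.3 285.6]
scene blue [365 307  37  40 831] [384.1 328.1]
scene blue [290 331  22  13 139] [300.6 336.1]
scene blue [288 341  22  13 174] [297.5 347.9]
```

View pics/crop.png

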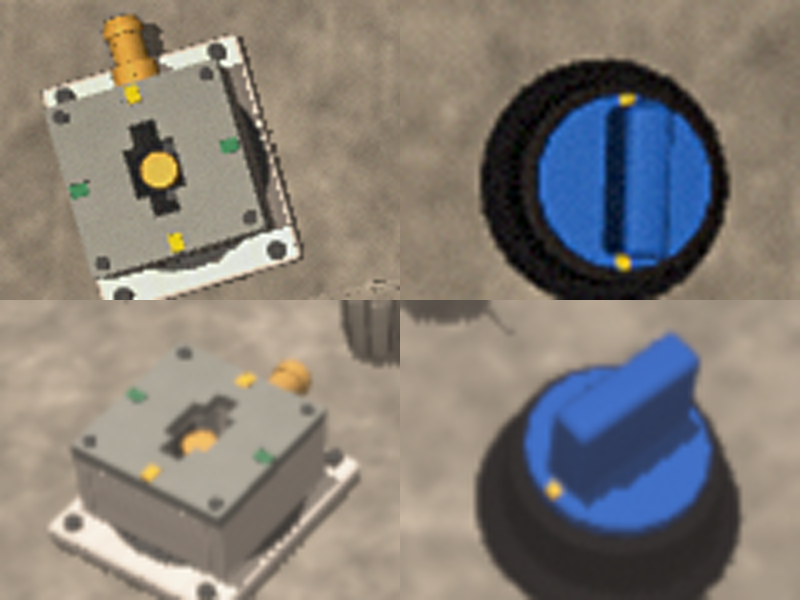

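The crop confirms the big plug, with two yellow flange dots and a wing that runs nearly vertical in the top view. The port slot runs between the yellow marks at about (192,218) and (204,262) in the top view.

```bash
python3 - <<'E'
from h import *
np.set_printoptions(precision=4,suppress=True)
a,b=at("top",(191.9,218.4),.052),at("top",(204.2,262.2),.052);g1,g2=at("top",(220.3,233.1),.052),at("top",(175.3,246.7),.052)
print("port top",(a+b)/2,(g1+g2)/2,"slot ang",np.degrees(np.arctan2(*(a-b)[1::-1])),"green",np.degrees(np.arctan2(*(g1-g2)[1::-1])),np.linalg.norm(a-b),np.linalg.norm(g1-g2))
a,b=at("scene",(280.9,174.6),.052),at("scene",(257.3,197.8),.052);g1,g2=at("scene",(254.2,178.8),.052),at("scene",(286,194.2),.052)
print("port scene",(a+b)/2,(g1+g2)/2,np.degrees(np.arctan2(*(a-b)[1::-1])))
print("tri",tri("top",(197.9,240.1),"scene",(269.5,186.3)))
a,b=at("top",(415,249.5),.036),at("top",(414.1,281.9),.036)
print("plug dots",(a+b)/2,np.degrees(np.arctan2(*(a-b)[1::-1])))
print("wing top",at("top",(420,266),.07),at("top",(414.4,265.9),.036),"scene wingtop centre",at("scene",(340+228/5,300+80/5),.07))
print("bystanders",at("top",(235,165),.0),at("top",(311,160),0),at("top",(423,164),0))
import cv2 as c
R=c.Rodrigues(observe()["ee_rot"])[0];print(R)
E
```

```text
port top [0.5298 0.2649 0.052 ] [0.5303 0.2652 0.052 ] slot ang 17.958007011231263 green -71.17322536153834 0.06828164534663429 0.06955668124533525
port scene [0.5321 0.266  0.052 ] [0.5323 0.2645 0.052 ] 18.850283639045358
tri (array([0.5305, 0.2644, 0.0533]), np.float64(0.0015325957715728806))
plug dots [ 0.5019 -0.0648  0.036 ] -0.533831318320117
wing top [ 0.5008 -0.066   0.07  ] [ 0.5015 -0.0645  0.036 ] scene wingtop centre [ 0.5035 -0.0645  0.07  ]
bystanders [0.6554 0.2208 0.    ] [0.668  0.0993 0.    ] [ 0.6681 -0.0828  0.    ]
[[-0.968   0.2511  0.    ]
 [ 0.2511  0.968   0.0001]
 [-0.      0.0001 -1.    ]]
```

Request:
apply_moves --motion '[{"x": 3, "y": -6, "yaw": 1, "hand": 0}, {"x": 34.5, "y": -66.9, "yaw": 14, "hand": 0}, {"x": 34.5, "y": -66.9, "yaw": 14, "hand": 0}, {"x": 34.5, "y": -66.9, "yaw": 14, "hand": 0}, {"x": 34.5, "y": -66.9, "yaw": 14, "hand": 0}, {"x": 34.5, "y": -66.9, "yaw": 14, "hand": 0}, {"x": 34.5, "y": -66.9, "yaw": 14, "hand": 0}, {"x": 34.5, "y": -66.9, "yaw": 14, "hand": 0}, {"x": 34.5, "y": -66.9, "yaw": 14, "hand": 0}, {"x": 34.5, "y": -66.9, "yaw": 14, "hand": 0}]' --newtons 40

```text
schema error: expected keys x, y, z, yaw, hand
```

Request:
apply_moves --motion '[{"x": 3, "y": -6, "z": 0, "yaw": 1, "hand": 0}, {"x": 34.5, "y": -66.9, "z": 0, "yaw": 14, "hand": 0}, {"x": 34.5, "y": -66.9, "z": 0, "yaw": 14, "hand": 0}, {"x": 34.5, "y": -66.9, "z": 0, "yaw": 14, "hand": 0}, {"x": 34.5, "y": -66.9, "z": 0, "yaw": 14, "hand": 0}, {"x": 34.5, "y": -66.9, "z": 0, "yaw": 14, "hand": 0}, {"x": 34.5, "y": -66.9, "z": 0, "yaw": 14, "hand": 0}, {"x": 34.5, "y": -66.9, "z": 0, "yaw": 14, "hand": 0}, {"x": 34.5, "y": -66.9, "z": 0, "yaw": 14, "hand": 0}, {"x": 34.5, "y": -66.9, "z": 0, "yaw": 14, "hand": 0}]' --newtons 40

```text
clock: 1.95
position: [0.4441, 0.0477, 0.2272]
ee_rot: [0.014, 3.14, 0.001]
force: [0.5, 0.6, -0.2]
width: 0.5
gripper_force: 0.0
```

Request:
apply_moves --motion '[{"x": 5.8, "y": -11.2, "z": 0, "yaw": 0, "hand": 0}, {"x": 5.8, "y": -11.2, "z": -6, "yaw": 0, "hand": 0}, {"x": 5.8, "y": -11.2, "z": -12, "yaw": 0, "hand": 0}, {"x": 5.8, "y": -11.2, "z": -12, "yaw": 0, "hand": 0}, {"x": 5.8, "y": -11.2, "z": -12, "yaw": 0, "hand": 0}]'

```text
clock: 2.58
position: [0.5008, -0.0621, 0.1067]
ee_rot: [-0.015, -3.14, -0.0]
force: [0.3, 0.4, 0.2]
width: 0.503
gripper_force: 0.0
```

```bash
python3 - <<'E'
from h import *
o=observe();print(o["position"],o["ee_rot"],o["joints"],o["force"])
t=get_image("top");s=get_image("scene")
f=lambda im,x,y:cv2.resize(im[y:y+120,x:x+160],(400,300),interpolation=cv2.INTER_CUBIC)
cv2.imwrite("pics/above.png",np.hstack([f(t,340,200),f(s,300,220)]))
E
```

```text
[ 0.50083359 -0.06210067  0.10673404] [-1.47814360e-02 -3.13971560e+00 -3.16481613e-04] [-0.2910058   0.4004125   0.40561464  2.02692071 -0.22561441  0.75842171
  1.81234808] [0.26605914 0.39481426 0.20929228]
```

View pics/above.png

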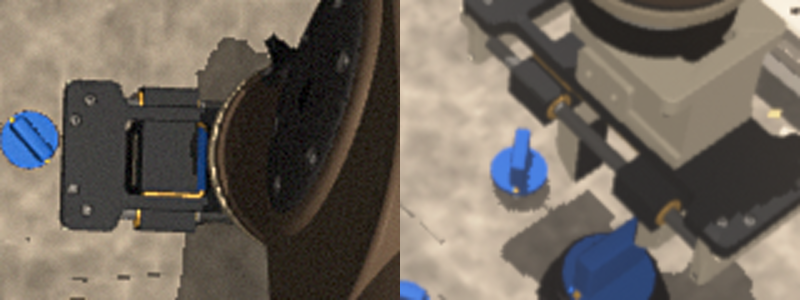

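The fingers straddle the wing: it sits between the finger blocks in the scene half at about (610,250). I'll descend and grip.

Request:
apply_moves --motion '[{"x": 0.1, "y": -0.25, "z": -3, "yaw": 0, "hand": 0}, {"x": 0.1, "y": -0.25, "z": -6, "yaw": 0, "hand": 0}, {"x": 0.1, "y": -0.25, "z": -6.8, "yaw": 0, "hand": 0}, {"x": 0.1, "y": -0.25, "z": -6.8, "yaw": 0, "hand": 0}, {"x": 0.1, "y": -0.25, "z": -6.8, "yaw": 0, "hand": -1}, {"x": 0.1, "y": -0.25, "z": -6.8, "yaw": 0, "hand": -1}, {"x": 0.1, "y": -0.25, "z": -6.8, "yaw": 0, "hand": -1}, {"x": 0.1, "y": -0.25, "z": -6.8, "yaw": 0, "hand": -1}, {"x": 0.1, "y": -0.25, "z": -6.8, "yaw": 0, "hand": -1}]' --newtons 55

```text
clock: 3.8
position: [0.5025, -0.0649, 0.039]
ee_rot: [0.015, 3.141, 0.001]
force: [-1.2, 1.3, 6.9]
width: 0.149
gripper_force: 55.0
```

Request:
apply_moves --motion '[{"x": 0, "y": 0, "z": 3, "yaw": 0, "hand": -1}, {"x": 0, "y": 0, "z": 8, "yaw": 0, "hand": -1}, {"x": 0, "y": 0, "z": 11, "yaw": 0, "hand": -1}, {"x": 2.8, "y": 5, "z": 11, "yaw": 8, "hand": -1}, {"x": 2.8, "y": 10, "z": 11, "yaw": 15, "hand": -1}, {"x": 2.8, "y": 16, "z": 11, "yaw": 18.9, "hand": -1}, {"x": 2.8, "y": 22, "z": 11, "yaw": 18.9, "hand": -1}, {"x": 2.8, "y": 28, "z": 11, "yaw": 18.9, "hand": -1}, {"x": 2.8, "y": 33, "z": 11, "yaw": 18.9, "hand": -1}, {"x": 2.8, "y": 33, "z": 11, "yaw": 18.9, "hand": -1}]'

```text
clock: 5.05
position: [0.5287, 0.2704, 0.1479]
ee_rot: [0.512, -3.099, -0.003]
force: [0.2, -1.1, -1.4]
width: 0.148
gripper_force: 55.0
```

Request:
apply_moves --motion '[{"x": 0, "y": 0, "z": -2, "yaw": 0, "hand": -1}, {"x": 0, "y": 0, "z": -3, "yaw": 0, "hand": -1}, {"x": 0, "y": 0, "z": -3, "yaw": 0, "hand": -1}]'

```text
clock: 5.42
position: [0.5298, 0.2638, 0.1179]
ee_rot: [0.499, -3.1, 0.002]
force: [-0.1, -0.1, -1.1]
width: 0.149
gripper_force: 55.0
```

```bash
python3 - <<'E'
from h import *
o=observe();p=o["position"];a=np.arctan2(o["ee_rot"][1],o["ee_rot"][0]);print(p,np.degrees(2*a)%180,o["force"],o["width"],o["joints"])
t=get_image("top");s=get_image("scene");cv2.imwrite("pics/s1.png",s)
f=lambda im,x,y:cv2.resize(im[y:y+90,x:x+120],(400,300),interpolation=cv2.INTER_CUBIC)
cv2.imwrite("pics/port1.png",np.hstack([f(t,140,190),f(s,210,135)]))
E
```

```text
[0.52980108 0.26378123 0.1179365 ] 18.29225559473437 [-0.07478133 -0.08135702 -1.08882816] 0.14921613018805074 [-0.74816449  0.49825775  0.27821401  1.79687603 -0.17181404  0.8722105
  1.499135  ]
```

View pics/port1.png

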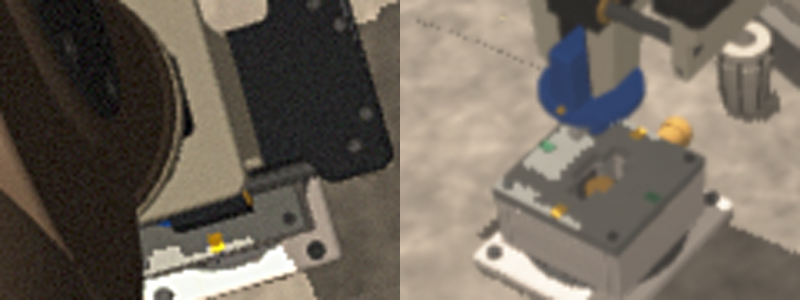

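```bash
python3 - <<'E'
from h import *
np.set_printoptions(precision=4,suppress=True)
a,b=at("top",(415,249.5),.036),at("top",(414.1,281.9),.036);r=np.linalg.norm(a-b)/2;print("r",r)
print("stand plug by scene",at("scene",(370.4,337.8),.036)+r*np.array([1,-.01,0]))
s=cv2.imread("pics/s1.png");hsv=cv2.cvtColor(s,cv2.COLOR_BGR2HSV)
_,_,st,ce=cv2.connectedComponentsWithStats(cv2.inRange(hsv,(12,90,70),(34,255,255)))
for q,c in zip(st[1:],ce[1:]):
    if 230<c[0]<300 and 150<c[1]<215 and q[4]>2:print(q,c, at("scene",c,.052),at("scene",c,.115)+r*np.array([np.cos(.3193),np.sin(.3193),0]))
# predicted flange/wing outline ellipse vs blue mask
P=np.array([.5298,.2638,.115])
m=cv2.inRange(hsv,(100,100,30),(125,255,255));m[:, :240]=0
ys,xs=np.where(m[130:185,240:300]);print("blue bbox",xs.min()+240,xs.max()+240,ys.min()+130,ys.max()+130)
E=[proj("scene",P+[.027*np.cos(t),.027*np.sin(t),dz]) for t in np.linspace(0,6.28,90) for dz in (0,-.006)]
print("pred flange bbox",np.min(E,0),np.max(E,0))
E
```

```text
r 0.02495345644368078
stand plug by scene [ 0.5034 -0.0645  0.036 ]
[257 167   2   2   3] [257.6667 167.6667] [0.5423 0.3178 0.052 ] [0.5319 0.265  0.115 ]
[287 170  11   9  70] [292.3    173.8143] [0.5822 0.2663 0.052 ] [0.5681 0.2184 0.115 ]
[279 173   5   4  15] [281.0667 174.6   ] [0.5652 0.277  0.052 ] [0.5526 0.2281 0.115 ]
[265 188   9   6  36] [268.9444 190.0278] [0.5258 0.2581 0.052 ] [0.517  0.2109 0.115 ]
[255 196   5   5  17] [257. 198.] [0.4986 0.2547 0.052 ] [0.4923 0.2079 0.115 ]
blue bbox 252 282 143 174
pred flange bbox [249.9698 149.4024] [282.7391 173.9261]
```

Request:
apply_moves --motion '[{"x": 0.05, "y": 0.05, "z": -2, "yaw": 0.2, "hand": -1}, {"x": 0.05, "y": 0.05, "z": -3, "yaw": 0.2, "hand": -1}, {"x": 0.05, "y": 0.05, "z": -3.6, "yaw": 0.2, "hand": -1}, {"x": 0.05, "y": 0.05, "z": -4.1, "yaw": 0.2, "hand": -1}, {"x": 0.05, "y": 0.05, "z": -4.1, "yaw": 0.2, "hand": -1}]' --newtons 60

```text
clock: 6.15
position: [0.5307, 0.2654, 0.0777]
ee_rot: [0.506, -3.1, 0.0]
force: [0.2, 0.2, -1.1]
width: 0.153
gripper_force: 60.0
```

Request:
apply_moves --motion '[{"x": 0, "y": 0, "z": -0.5, "yaw": 0, "hand": -1}, {"x": 0, "y": 0, "z": -1.0, "yaw": 0, "hand": -1}, {"x": 0, "y": 0, "z": -1.4, "yaw": 0, "hand": -1}, {"x": 0, "y": 0, "z": -1.6, "yaw": 0, "hand": -1}, {"x": 0, "y": 0, "z": -1.6, "yaw": 0, "hand": -1}, {"x": 0, "y": 0, "z": -1.6, "yaw": 0, "hand": -1}]'

```text
clock: 6.9
position: [0.5314, 0.2657, 0.0623]
ee_rot: [-0.506, 3.099, 0.001]
force: [-0.8, -0.2, 7.0]
width: 0.154
gripper_force: 60.0
```

Request:
apply_moves --motion '[{"x": 0, "y": 0, "z": -0.15, "yaw": 0, "hand": -1}, {"x": 0, "y": 0, "z": -0.25, "yaw": 0, "hand": -1}, {"x": 0, "y": 0, "z": -0.25, "yaw": 0, "hand": -1}, {"x": 0, "y": 0, "z": -0.25, "yaw": 0, "hand": -1}]'

```text
clock: 7.4
position: [0.5314, 0.2657, 0.061]
ee_rot: [-0.506, 3.099, 0.002]
force: [-5.6, -2.4, 20.5]
width: 0.147
gripper_force: 60.0
```

Request:
apply_moves --motion '[{"x": 0, "y": 0, "z": 0, "yaw": -9, "hand": -1}, {"x": 0, "y": 0, "z": 0, "yaw": -18, "hand": -1}, {"x": 0, "y": 0, "z": 0, "yaw": -27, "hand": -1}, {"x": 0, "y": 0, "z": 0, "yaw": -36, "hand": -1}, {"x": 0, "y": 0, "z": 0, "yaw": -45, "hand": -1}, {"x": 0, "y": 0, "z": 0, "yaw": -54, "hand": -1}, {"x": 0, "y": 0, "z": 0, "yaw": -63, "hand": -1}, {"x": 0, "y": 0, "z": 0, "yaw": -72, "hand": -1}, {"x": 0, "y": 0, "z": 0, "yaw": -81, "hand": -1}, {"x": 0, "y": 0, "z": 0, "yaw": -89, "hand": -1}]'

```text
clock: 8.65
position: [0.5317, 0.2646, 0.061]
ee_rot: [1.818, 2.561, 0.002]
force: [-5.6, -5.5, 22.5]
width: 0.149
gripper_force: 60.1
```

Request:
apply_moves --motion '[{"x": 0, "y": 0, "z": 0, "yaw": -1, "hand": -1}, {"x": 0, "y": 0, "z": 0, "yaw": -1, "hand": -1}, {"x": 0, "y": 0, "z": 0, "yaw": -1, "hand": -1}]'

```text
clock: 9.02
position: [0.5316, 0.2647, 0.061]
ee_rot: [1.834, 2.55, 0.002]
force: [-5.0, -3.9, 23.0]
width: 0.152
gripper_force: 60.0
```

```bash
python3 - <<'E'
from h import *
o=observe();a=np.arctan2(o["ee_rot"][1],o["ee_rot"][0]);print(o["position"],np.degrees(2*a)%180,o["force"],o["ft_torque"],o["width"],o["gripper_force"],o["joints"])
t=get_image("top");s=get_image("scene")
f=lambda im,x,y:cv2.resize(im[y:y+90,x:x+120],(400,300),interpolation=cv2.INTER_CUBIC)
cv2.imwrite("pics/end.png",np.hstack([f(t,140,190),f(s,210,135)]))
E
```

```text
[0.53162514 0.26470958 0.06102475] 108.53614478774449 [-5.00686408 -3.86069347 23.00509064] [-1.11459644  1.35472589  0.29320632] 0.1515436361063732 60.04417061805725 [-1.01280554  0.6535352   0.69156441  1.86373726 -0.55604701  0.82490483
  0.2907339 ]
```

View pics/end.png

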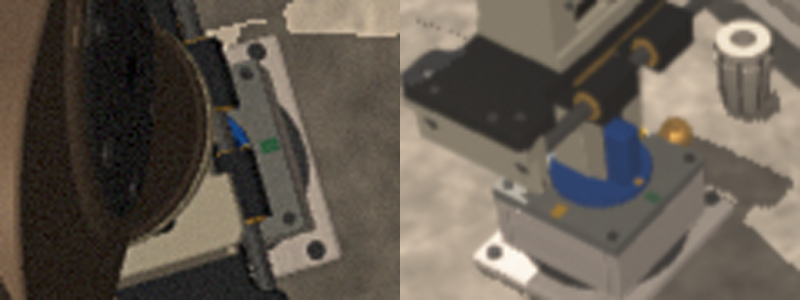

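The flange lies flush on the plate, at about (600,180) in the scene half. The wing and its yellow dot point at the green mark at (652,198).

```bash
python3 -c "
from cell import *
print(sign_off())"
```

```text
the job is handed in; nothing more can be done
None
```

I handed the job in with the large blue plug pushed flush into the port, turned 90° clockwise to the green marks and still gripped at 60 N; the sign-off gave no verdict back.

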